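# Clamp a filled cheese mould in the screw press

## Task

Take the filled blue mould by its handle from under the upper plank of the rack and stand it upright and centred on the tray of the screw press, under the pressure plate, without tipping it. Let go of it, then turn the press's T-handle clockwise until the plate meets the lid and the handle grows stiffer, and about a quarter turn more, so that the spring is squeezed by about 6 mm and never squeezed solid. Leave the handle so, with everything else on the bench and rack where it was.

Things in the scene. Friction and masses are not known exactly. Their poses are not given: they have to be found in the camera images.
- mould: The job: a closed round cheese mould, blue body with rows of small holes, white lid, the only one with a handle. 100 mm diameter (103 at the rim), 72 mm high to the top of the lid; 0.3 to 0.5 kg. Origin: centre of its underside; z up; the handle points along its -x axis. It starts in one of the three places on the rack's lower planks, its handle towards the rack's front edge.
- mould_grip (a point): The point to grip on the mould's handle: 84 mm from the mould's axis along its -x, 46 mm above its underside. The handle is a flat upright strap 14 mm thick (grip across its y), 24 mm high, reaching from the mould's wall to 112 mm from the mould's axis. Axes as mould.
- rack: Fixed ripening rack, 440 mm wide (along its y), front facing its -x. Origin: bench level, mid width, 85 mm behind its front edge. Lower planks: top at 45 mm, x -85 to +135 mm. Three places on them at x = 0, y = -115, 0, +115 mm (+/- 10 mm) hold, shuffled, the mould and two wheels. 18 mm posts at x = -60 and +125, y = -211 and +211 mm, 320 mm high. Rack and press may change sides of the bench.
- plank_edge (a point): Middle of the lower front edge of the rack's upper plank, 225 mm above the bench; axes as rack. That plank reaches 85 mm back from here, its top at 250 mm, with small cheeses on it up to 292 mm. The mould's handle lies just under this edge, so the gripper must come in leaning back towards the robot, 25 to 45 degrees from vertical.
- press: Fixed screw press. Origin: on the screw's axis at bench level; open front towards its -x. Base 200 x 250 mm. Two pillars of 16 mm at y = -93 and +93 mm, joined by a grey cross beam (40 mm deep, underside at 217 mm, top at 245 mm, brass nut to 255 mm). Load it from the front between the pillars.
- seat (a point): Centre of the press tray's top face, 32 mm above the bench, under the screw: where the mould's underside centre belongs. The tray is flat and 180 mm deep with no lip at the front. Axes as press.
- plate_face (a point): Centre of the underside of the white round pressure plate (80 mm diameter), which goes down and up with the screw. At the start it stands 7 to 15.5 mm above the level of the lid of a mould standing on the tray.
- bar (a point): Middle of the T-handle's bar, on the screw's axis, 310 mm above the bench when handle is 0; it sinks with the screw. x along the bar. The bar is round, 16 mm thick, 124 mm long, with black balls of 21 mm at its ends; the 12 mm screw stem goes down from its middle; nothing is above it.
- handle (a joint): Turn of the T-handle in rad, growing clockwise as seen from above; screw, bar and plate sink 24 mm per full turn (3.8 mm per rad). Starts between 0 and 2.2; stops at 7.6; stays where it is left. It takes about 0.25 N m while the plate is free; once the plate is on the lid this rises by about 0.09 N m per rad.
- plate (a joint): Squeeze of the press's spring in m: 0 while the plate hangs free; it grows when the plate is stopped by the lid while the screw goes on down. Wanted: about 0.006. 6 N per mm; solid at 0.014.
- wheel_a: Bystander on the rack: small grey cheese wheel, 104 mm diameter, 45 mm high. Origin: centre of its underside.
- wheel_b: Bystander on the rack: small ochre cheese wheel, 100 mm diameter, 52 mm high. Origin: centre of its underside.
- rennet: Bystander: amber bottle, 52 mm diameter, 135 mm high, standing beside the press. Origin: centre of its underside.
- jug: Bystander: steel mug, 72 mm diameter, 100 mm high, standing on the other side of the press. Origin: centre of its underside.
- brush: Bystander: rind brush, 190 mm long, about 20 mm high, lying on the bench. Origin: under its middle; x along its length.
- trier: Bystander: cheese iron lying on the bench, 130 mm long with an 85 mm wooden cross handle, 20 mm high. Origin: at bench level near its middle; x along it.
- follower: Bystander: spare white lid, 92 mm diameter, 18 mm high, lying on the bench. Origin: centre of its underside.
- tool_tray: Bystander: shallow empty steel tray, 100 x 140 mm, 22 mm high, on the bench. Origin: centre of its underside.
Not all that is in view belongs to the job. Several things have the shape of the mould; the one meant has the colours described above.

How it is judged:
By the outcome, as a careful person would: the job done as asked, in the order asked, and still so for the second after the job is handed in, with the robot touching nothing.
It also fails if it takes over 72 s, if anything falls off the work surface, if the arm or the gripper's body presses on something with over 40 N, if the wrist force passes 120 N, or if a joint passes its speed limit or range.

## Robot

A 6-joint arm with a two-finger parallel gripper is mounted at the origin on the work surface. World frame = base frame: x ahead of the robot, y to its left, z up, the work surface at z = 0. Lengths are in m, angles in rad, forces in N, time in s.
With the tool pointing down it reaches from about 0.325 to 0.75 m from the base axis. Payload 7.6 kg.
Tool frame: the origin (TCP) lies on the centre line of the jaws, within the pads' length; the fingertips stand 22 mm ahead of it and the grasp point (between the pads) lies 3 mm ahead of it (bot.tcp_to_tips is the distance from the TCP to the fingertips, in m); z points along the fingers, y is the direction in which the jaws open and shut (so a half turn about z gives the same grasp; the last joint's range is limited). The gripper opens to 85 mm and grips with 20 to 120 N. Pads are 22 mm wide; open, the fingers measure 114 mm over their backs; the gripper's body (76 mm by 85 mm) begins 54 mm behind the grasp point. The pads swing forward as they close: fully open they stand 13 mm farther back than shut.
Start: joints at [1.069, 0.052, 1.401, -0, 1.689, -0.07], TCP at [0.22, 0.477, 0.253] pointing down, gripper open.
Joint ranges: [-2.9, 2.9], [-0.91, 2.17], [0.12, 2.37], [-1.06, 4.2], [0.26, 2.73], [-2.93, 2.93]. Speed limits (rad/s): [2.57, 2.57, 3.01, 3.14, 3.14, 3.14].

## Interface

Orientations are given as [roll, pitch, yaw] about the fixed x, y, z axes, in that order (R = Rz(yaw) Ry(pitch) Rx(roll)).
In Python, from plant import bot gives the robot as it stands. Calls block until the motion is done:
- bot.move_pose(position, orientation): joint-space move of the TCP to a pose.
- bot.movel(position, attitude=None, velocity=0.15): straight line of the TCP; attitude=None keeps the orientation; velocity is the mean speed in m/s.
- bot.goto_joints(angles): joint-space move.
- bot.gripper_to(opening, squeeze=None): finger opening in m; squeeze is the grip in N (None keeps the last); returns when the fingers have stopped.
- bot.dwell(seconds).
- bot.ik(position, orientation): joint angles nearest the present ones, or None.
- bot.sense(): the state.
- bot.read_camera(name): name is "scene" or "side" or "wrist"; returns the picture (400x640x3 uint8, blue, green, red); there is no depth.
- bot.camera_model(name): a dict with "fovy" (degrees; the focal length in pixels is half the picture's height over the tangent of half this angle, whatever the lens; pixels are square), "cx", "cy" (the principal point, pixels), "dist" ([k1, k2, p1, p2, k3] as OpenCV has them; the pictures are not rectified), "rvec" (rotation vector, rad) and "tvec" (3), from world to camera coordinates, as OpenCV has them; the wrist camera has in their place "mount" (4x4, takes a point from camera to tool coordinates, whose origin is the TCP and whose axes are the flange's). Camera axes: x right, y down, z forward; pixel columns grow to the right and rows downward; lengths in m; the calibration is good to about 2 mm. A picture is of the moment at which its call begins: read the wrist's pose just before it. camera_model takes no time and is no camera call.
A pose or a line that the arm cannot do raises bot.MotionError and nothing moves.
- bot.close_job(): hands the job in, once; it reports no verdict.
The state is a dict: "t": time; "joints": joint angles; "qd": joint speeds; "effort": joint torques, N m; "ee_pos": TCP position; "tcp_rot": TCP orientation; "wrist_force": force on the tool from outside, world axes, zero at the start; "moment": the same for the moment, N m; "finger_gap": finger opening in m.
Only numpy, scipy, OpenCV 4.12 (cv2) and the standard library are available. Lean on these libraries where they do the work, as an engineer would, in place of code of your own. Each camera call takes 0.05 s, during which the arm holds its last target.

## Working session

There is one attempt and no reset: what is moved stays moved. The work goes in short steps, each a Python script; the robot and the scene stay as the last script left them, time stands still between calls to the robot, and variables do not carry over. Pictures are saved under pics/ and viewed, and the job is handed in when it is done.

```bash
ls; mkdir -p pics
python3 - <<'E'
from plant import bot
import cv2
s=bot.sense();print({k:(v if not hasattr(v,'round') else v) for k,v in s.items()}, bot.tcp_to_tips)
for n in ("scene","side","wrist"):
    im=bot.read_camera(n);cv2.imwrite(f"pics/a_{n}.png",im);print(n,bot.camera_model(n))
E
```

```text
pics
{'t': 0.0, 'joints': array([ 1.06869814e+00,  5.28523915e-02,  1.40171908e+00,  1.58962328e-05,
        1.68859167e+00, -7.02782389e-02]), 'qd': array([-7.69411983e-05,  2.54463411e-04, -9.93327897e-04,  1.12556185e-03,
        1.86857282e-03, -3.23885856e-04]), 'effort': array([ 1.96109795e-03, -3.81669688e+01, -3.60189986e+01,  8.81989718e-05,
        6.07788388e-03,  1.01365231e-05]), 'ee_pos': array([0.21956447, 0.47659472, 0.25246707]), 'tcp_rot': array([-3.14002714e+00, -1.26030817e-04,  2.70977447e+00]), 'wrist_force': array([-0.02066986, -0.23579419,  0.27319457]), 'moment': array([ 0.015241  , -0.079356  ,  0.03185272]), 'finger_gap': 0.08542633040678349} 0.022
scene {'fovy': 48.730141883397515, 'cx': 320.1729100844783, 'cy': 207.92902664593933, 'dist': array([-0.10862155,  0.        ,  0.        ,  0.        ,  0.        ]), 'rvec': array([ 0.86969463,  2.69078616, -0.87368575]), 'tvec': array([ 0.33766632, -0.0783029 ,  1.73267963])}
side {'fovy': 53.23546587175665, 'cx': 314.1901136467633, 'cy': 197.2944299010026, 'dist': array([0.0013995, 0.       , 0.       , 0.       , 0.       ]), 'rvec': array([ 2.07228632, -0.61195258,  0.3500287 ]), 'tvec': array([-0.34806904,  0.28648024,  1.00396966])}
wrist {'fovy': 61.029425351377874, 'cx': 316.05980741944876, 'cy': 195.6129667366571, 'dist': array([-0.07482054,  0.        ,  0.        ,  0.        ,  0.        ]), 'mount': array([[-3.70956612e-04, -9.65704449e-01, -2.59643561e-01,
         6.58733893e-02],
       [ 9.99999765e-01, -5.08053105e-04,  4.60911179e-04,
         2.30630575e-04],
       [-5.77016694e-04, -2.59643329e-01,  9.65704411e-01,
        -1.20562819e-01],
       [ 0.00000000e+00,  0.00000000e+00,  0.00000000e+00,
         1.00000000e+00]])}
```

View pics/a_scene.png

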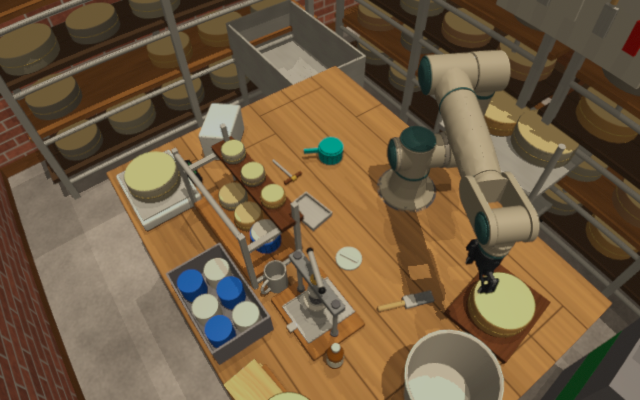

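View pics/a_side.png

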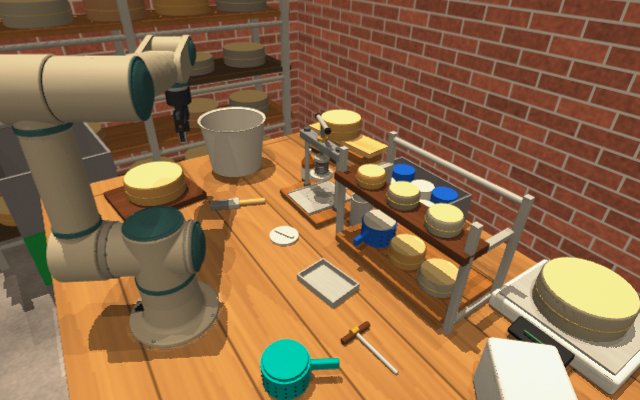

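View pics/a_wrist.png

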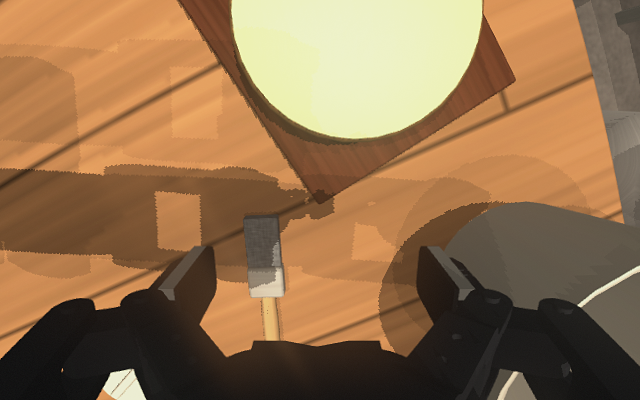

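The scene camera shows the rack at centre-left (about (235,200)). The blue mould sits under its end nearest the press, at (265,238), and the press is at (318,300). In the side view the mould is at (378,230) with its handle pointing left at (357,240). I'll zoom in on these areas.

```bash
cat > h.py <<'E'
import numpy as np,cv2
from plant import bot
from scipy.spatial.transform import Rotation as Rn
def K(m):
    f=200/np.tan(np.radians(m['fovy']/2)); return np.array([[f,0,m['cx']],[0,f,m['cy']],[0,0,1.]])
def ext(name,s=None):
    m=bot.camera_model(name)
    if 'rvec' in m:
        R=cv2.Rodrigues(np.array(m['rvec']))[0]; t=np.array(m['tvec'])
        return m,R,t
    T=np.eye(4);T[:3,:3]=Rn.from_euler('xyz',s['tcp_rot']).as_matrix();T[:3,3]=s['ee_pos']
    W=np.linalg.inv(T@np.array(m['mount'])); return m,W[:3,:3],W[:3,3]
def ray(name,px,s=None,E=None):
    m,R,t=E or ext(name,s)
    u=cv2.undistortPoints(np.array([[px]],float),K(m),np.array(m['dist']))[0,0]
    d=R.T@np.array([u[0],u[1],1.]); return -R.T@t,d/np.linalg.norm(d)
def onz(name,px,z,s=None,E=None):
    o,d=ray(name,px,s,E); return o+d*(z-o[2])/d[2]
def tri(rs):
    A=np.zeros((3,3));b=np.zeros(3)
    for o,d in rs:
        P=np.eye(3)-np.outer(d,d);A+=P;b+=P@o
    p=np.linalg.solve(A,b); return p,[np.linalg.norm((np.eye(3)-np.outer(d,d))@(p-o)) for o,d in rs]
def proj(name,p,s=None,E=None):
    m,R,t=E or ext(name,s)
    return cv2.projectPoints(np.array(p,float).reshape(-1,3),cv2.Rodrigues(R)[0],t,K(m),np.array(m['dist']))[0].reshape(-1,2)
def crop(src,dst,x,y,w,h,k):
    im=cv2.imread(src)[y:y+h,x:x+w]; cv2.imwrite(dst,cv2.resize(im,None,fx=k,fy=k,interpolation=cv2.INTER_CUBIC))
E
python3 - <<'E'
from h import *
for n in("scene","side"):print(n,ray(n,(320,200))[0])
crop('pics/a_scene.png','pics/b1.png',165,110,200,150,4)
crop('pics/a_scene.png','pics/b2.png',250,220,140,150,4)
crop('pics/a_side.png','pics/b3.png',320,120,220,165,3.6)
crop('pics/a_side.png','pics/b4.png',270,100,120,130,4.6)
E
```

```text
scene [0.89457696 0.68464906 1.36136561]
side [-0.09534179 -0.76393128  0.7864458 ]
```

View pics/b1.png

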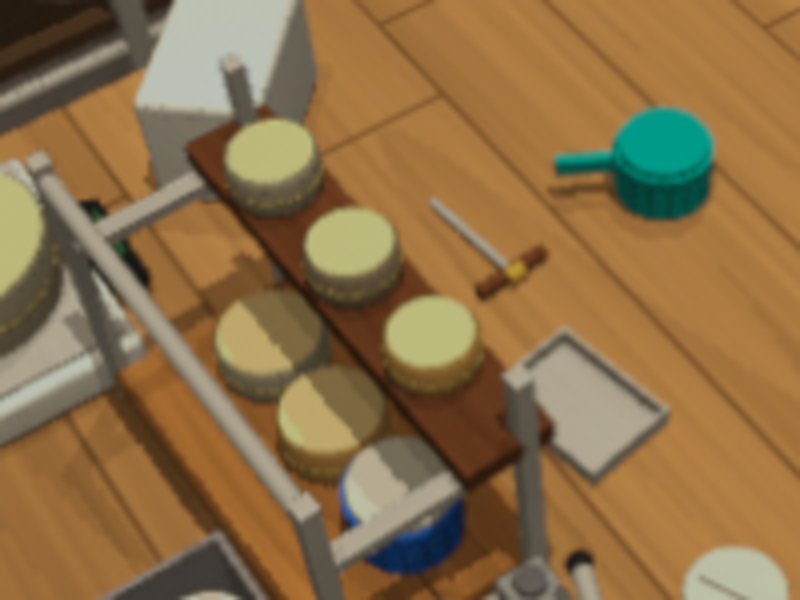

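View pics/b2.png

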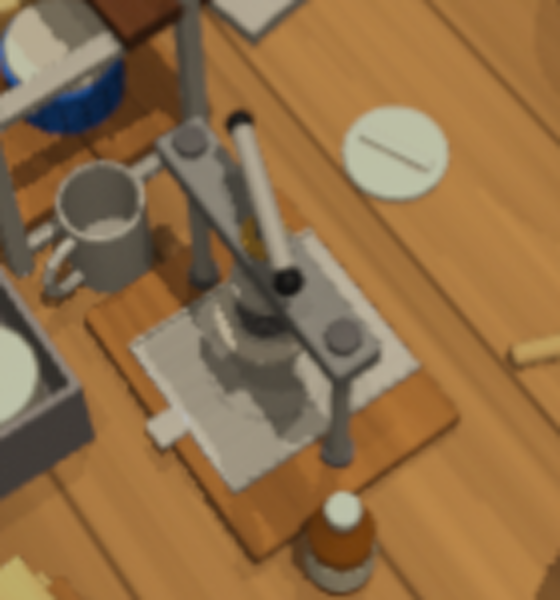

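View pics/b3.png

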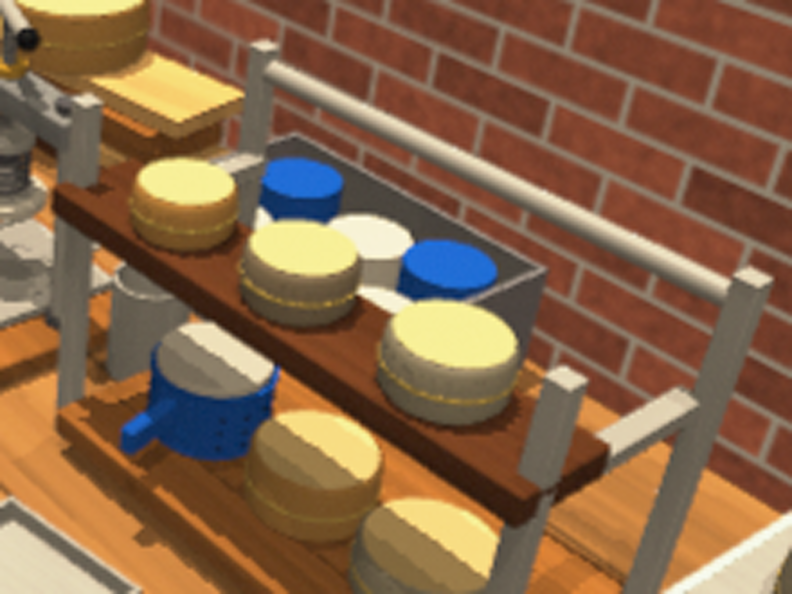

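View pics/b4.png

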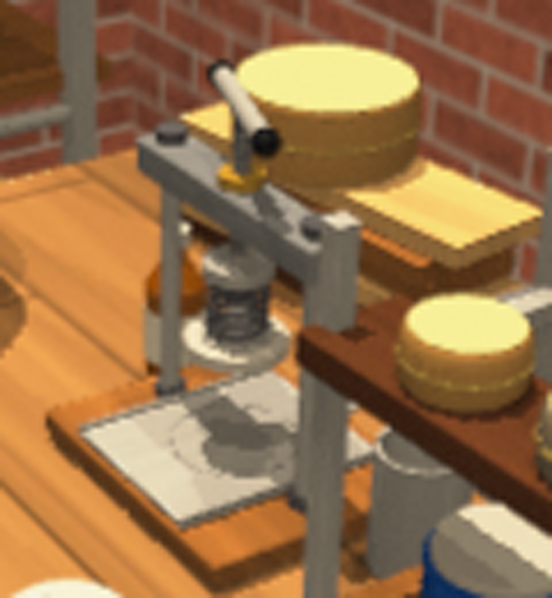

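```bash
cat > m1.py <<'E'
from h import *
def c(u,v,k,x0,y0): return ((u+.5)/k-.5+x0,(v+.5)/k-.5+y0)
b1=lambda u,v:c(u,v,4,165,110); b2=lambda u,v:c(u,v,4,250,220)
b3=lambda u,v:c(u,v,3.6,320,120); b4=lambda u,v:c(u,v,4.6,270,100)
np.set_printoptions(precision=4,suppress=True)
P={}
for n,a,b in [('FP',(520,378),(82,100)),('BP',(310,503),(263,48)),('FN',(232,62),(565,378)),('BN',(38,160),(755,278))]:
    p=onz('scene',b1(*a),.32);q=onz('side',b3(*b),.32);t,e=tri([ray('scene',b1(*a)),ray('side',b3(*b))])
    print(n,p,q,t,e);P[n]=t
for n,a,b in [('ball1',(238,120),(265,141)),('ball2',(288,280),(219,70)),('cap1',(190,135),(312,230)),('cap2',(343,335),(172,131))]:
    t,e=tri([ray('scene',b2(*a)),ray('side',b4(*b))]);print(n,t,e)
for n,a in [('t1',(133,345)),('t2',(308,232)),('t3',(418,367)),('t4',(236,488))]: print(n,onz('scene',b2(*a),.032))
for n,a in [('s1',(80,430)),('s2',(272,370)),('s3',(185,524))]: print(n,onz('side',b4(*a),.032))
for n,a in [('bottle',(343,510)),]: print(n,onz('scene',b2(*a),.135))
print('jug',onz('scene',b2(100,200),.1))
E
python3 m1.py
```

```text
FP [0.5149 0.014  0.32  ] [0.51   0.0106 0.32  ] [0.5134 0.0134 0.3181] [np.float64(0.0009933564963270209), np.float64(0.0009933564963272264)]
BP [0.6943 0.0177 0.32  ] [0.6927 0.0111 0.32  ] [0.6949 0.0151 0.3177] [np.float64(0.0014244559702211975), np.float64(0.0014244559702211214)]
FN [ 0.5283 -0.4092  0.32  ] [ 0.5248 -0.4122  0.32  ] [ 0.5276 -0.4109  0.3182] [np.float64(0.00022846269201010414), np.float64(0.00022846269201018578)]
BN [ 0.7122 -0.4038  0.32  ] [ 0.7093 -0.4081  0.32  ] [ 0.7121 -0.4065  0.3179] [np.float64(0.0004929045771230905), np.float64(0.000492904577123106)]
ball1 [0.5633 0.1577 0.3043] [np.float64(0.000323196200520452), np.float64(0.00032319620052036213)]
ball2 [0.6064 0.2769 0.306 ] [np.float64(0.00055316825007001), np.float64(0.0005531682500700349)]
cap1 [0.5804 0.1216 0.25  ] [np.float64(0.0019855105199180208), np.float64(0.001985510519918024)]
cap2 [0.5863 0.3101 0.2519] [np.float64(0.0005407183182328342), np.float64(0.0005407183182328661)]
t1 [0.6669 0.1443 0.032 ]
t2 [0.4929 0.1449 0.032 ]
t3 [0.4927 0.2935 0.032 ]
t4 [0.6672 0.2898 0.032 ]
s1 [0.4915 0.2918 0.032 ]
s2 [0.6705 0.2884 0.032 ]
s3 [0.4915 0.1417 0.032 ]
bottle [0.6329 0.3776 0.135 ]
jug [0.6321 0.0517 0.1   ]
```

```bash
cat >> h.py <<'E'
def att(a,psi,sg):
    z=np.array([np.sin(a)*np.cos(psi),np.sin(a)*np.sin(psi),-np.cos(a)])
    y=sg*np.array([-np.sin(psi),np.cos(psi),0]); x=np.cross(y,z)
    return Rn.from_matrix(np.c_[x,y,z])
E
cat > m2.py <<'E'
from m1 import *
print('lid', onz('side',b3(215,361),.117), 'tip',onz('side',b3(135,437),.045+.046), onz('side',b3(180,405),.045+.058))
R0=np.array([.580,-.197]);ps=.0335
g=np.array([.576-.084,-.082-.084*ps,.091])
for a in (25,30,35,40,45):
  for sg in (1,-1):
    R=att(np.radians(a),ps,sg);z=R.as_matrix()[:,2]
    o=[]
    for back in (.003,.10,.15):
        q=bot.ik(list(g-z*back),list(R.as_euler('xyz')));o.append(None if q is None else np.round(q,2))
    # seat
    R=att(np.radians(a),-.02,sg);z=R.as_matrix()[:,2]
    for dx in (0,.15):
        q=bot.ik(list(np.array([.5-dx,.218,.078])-z*.003),list(R.as_euler('xyz')));o.append(None if q is None else np.round(q,2))
    print(a,sg,R.as_matrix()[:,0],*o,sep='\n   ')
E
python3 m2.py | tail -n +14
```

```text
s2 [0.6705 0.2884 0.032 ]
s3 [0.4915 0.1417 0.032 ]
bottle [0.6329 0.3776 0.135 ]
jug [0.6321 0.0517 0.1   ]
lid [ 0.5766 -0.0939  0.117 ] tip [ 0.4845 -0.1107  0.091 ] [ 0.5288 -0.1097  0.103 ]
25
   1
   [-0.9061  0.0181 -0.4226]
   [-0.32 -0.18  2.    0.19  0.92 -2.01]
   [-0.36 -0.42  2.01  0.18  1.16 -2.01]
   [-0.39 -0.52  1.98  0.18  1.28 -2.01]
   [ 0.43  0.    1.86 -0.24  0.9  -1.01]
   [ 0.63 -0.39  2.2  -0.31  1.01 -0.8 ]
25
   -1
   [ 0.9061 -0.0181  0.4226]
   [-0.32 -0.18  2.    0.19  0.92  1.13]
   [-0.36 -0.42  2.01  0.18  1.16  1.14]
   [-0.39 -0.52  1.98  0.18  1.28  1.13]
   [ 0.43  0.    1.86 -0.24  0.9   2.14]
   [ 0.63 -0.39  2.2  -0.31  1.01  2.34]
30
   1
   [-0.8659  0.0173 -0.5   ]
   [-0.34 -0.23  2.07  0.25  0.83 -2.07]
   [-0.4  -0.5   2.09  0.24  1.08 -2.06]
   [-0.43 -0.62  2.08  0.24  1.22 -2.06]
   [ 0.45 -0.03  1.91 -0.32  0.81 -0.93]
   [ 0.67 -0.43  2.24 -0.4   0.95 -0.71]
30
   -1
   [ 0.8659 -0.0173  0.5   ]
   [-0.34 -0.23  2.07  0.25  0.83  1.07]
   [-0.4  -0.5   2.09  0.24  1.08  1.08]
   [-0.43 -0.62  2.08  0.24  1.22  1.08]
   [ 0.45 -0.03  
[... 687 characters left out ...]
.27  0.4   1.12 -2.21]
   [ 0.5  -0.07  2.02 -0.56  0.64 -0.7 ]
   [ 0.75 -0.48  2.33 -0.64  0.85 -0.48]
40
   -1
   [ 0.7659 -0.0153  0.6428]
   [-0.38 -0.31  2.18  0.44  0.66  0.89]
   [-0.47 -0.67  2.26  0.39  0.95  0.93]
   [-0.54 -0.83  2.27  0.4   1.12  0.93]
   [ 0.5  -0.07  2.02 -0.56  0.64  2.44]
   [ 0.75 -0.48  2.33 -0.64  0.85  2.67]
45
   1
   [-0.707   0.0141 -0.7071]
   [-0.4  -0.33  2.24  0.58  0.58 -2.39]
   [-0.52 -0.74  2.35  0.49  0.9  -2.3 ]
   None
   [ 0.52 -0.08  2.06 -0.73  0.58 -0.53]
   None
45
   -1
   [ 0.707  -0.0141  0.7071]
   [-0.4  -0.33  2.24  0.58  0.58  0.75]
   [-0.52 -0.74  2.35  0.49  0.9   0.84]
   None
   [ 0.52 -0.08  2.06 -0.73  0.58  2.61]
   None
```

```bash
python3 - <<'E' | tail -n +14
from m1 import *
g=np.array([.492,-.095,.091]);R=att(np.radians(30),.05,1);z=R.as_matrix()[:,2]
q=bot.ik(list(g-z*.13+np.array([-.02,0,0.01])),list(R.as_euler('xyz')));print(q)
q0=np.array(q);q1=q0.copy();q1[0]=.85
bot.goto_joints(list(q1));print(bot.sense()['t'],bot.sense()['ee_pos']);bot.goto_joints(list(q0))
s=bot.sense();print(s['t'],s['ee_pos'],s['tcp_rot'])
import pickle
im=bot.read_camera('wrist');cv2.imwrite('pics/w1.png',im);pickle.dump(s,open('w1.pkl','wb'))
E
```

```text
s2 [0.6705 0.2884 0.032 ]
s3 [0.4915 0.1417 0.032 ]
bottle [0.6329 0.3776 0.135 ]
jug [0.6321 0.0517 0.1   ]
[-0.4846 -0.6369  2.101   0.2738  1.2286 -2.1386]
1.95 [0.1909 0.3729 0.2138]
3.8333 [ 0.4072 -0.0977  0.2135] [ 3.1413  0.5236 -3.0905]
```

View pics/w1.png

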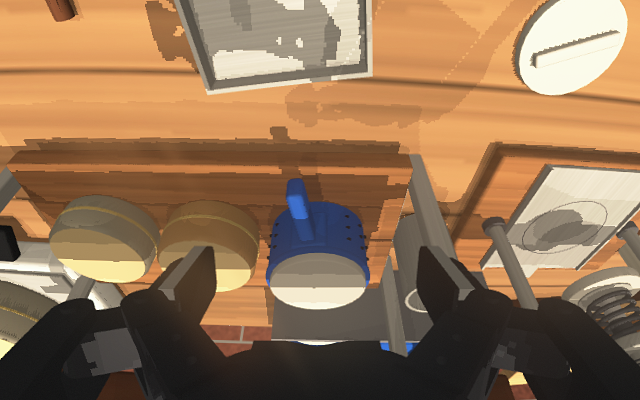

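Run:
```python
from h import *
crop('pics/w1.png','pics/w1b.png',255,165,130,150,4)
crop('pics/w1.png','pics/w1c.png',470,130,170,150,4)
```

```text
(no output)
```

View pics/w1b.png

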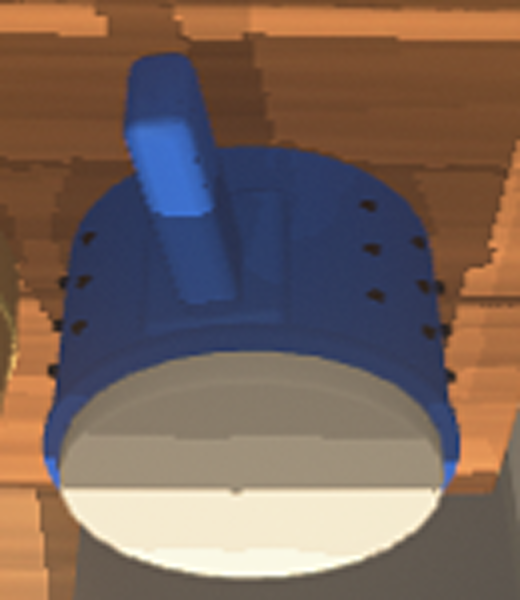

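View pics/w1c.png

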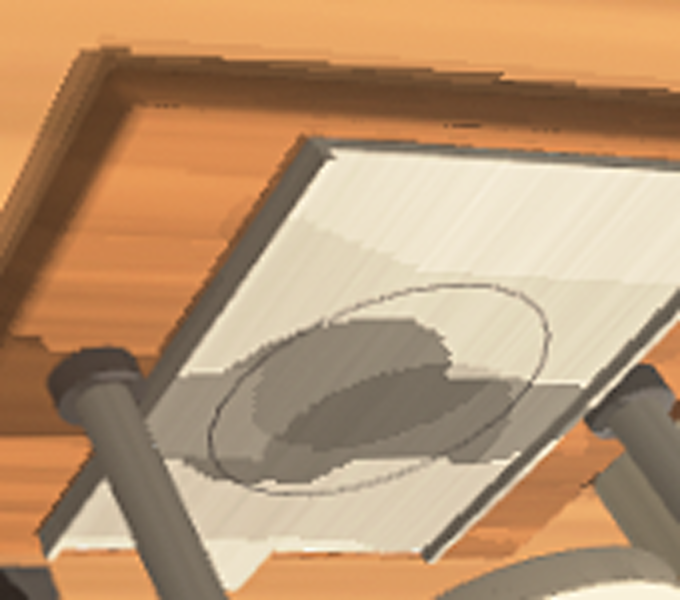

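```bash
cat > m3.py <<'E'
from h import *
import pickle
np.set_printoptions(precision=4,suppress=True)
s=pickle.load(open('w1.pkl','rb'))
f=lambda u,v,x0,y0:((u+.5)/4-.5+x0,(v+.5)/4-.5+y0)
def circ(P):
    P=np.array(P)[:,:2];A=np.c_[2*P,np.ones(len(P))];r=np.linalg.lstsq(A,(P**2).sum(1),rcond=None)[0]
    return r[:2],np.sqrt(r[2]+r[:2]@r[:2])
b=lambda u,v,z:onz('wrist',f(u,v,255,165),z,s)
c=lambda u,v,z:onz('wrist',f(u,v,470,130),z,s)
L=[b(u,v,.117) for u,v in [(62,488),(443,488),(250,577),(90,530),(410,535),(330,568),(160,566)]]
print('lid',circ(L), np.array(L)[:,:2].tolist(), b(250,378,.117),b(250,350,.117))
for u,v in [(127,128),(190,120),(153,212),(212,212)]: print('h',b(u,v,.103))
C=[c(u,v,.032) for u,v in [(210,435),(549,335),(490,285),(300,493),(380,300),(430,441),(245,375),(225,462)]]
print('seat',circ(C))
E
python3 m3.py
```

```text
lid (array([ 0.5834, -0.0866]), np.float64(0.0461443510764436)) [[0.5852953517302497, -0.1327459072713817], [0.5807372308995413, -0.04056944413051147], [0.6293985276706546, -0.08481090830831475], [0.6058414384413511, -0.12665447630190094], [0.6044408388216245, -0.04530154266318407], [0.623262957385956, -0.06396002487426092], [0.6243610624423279, -0.10884414278136235]] [ 0.5362 -0.0898  0.117 ] [ 0.5258 -0.0903  0.117 ]
h [ 0.4747 -0.1165  0.103 ]
h [ 0.4719 -0.1045  0.103 ]
h [ 0.4987 -0.1115  0.103 ]
h [ 0.4981 -0.0995  0.103 ]
seat (array([0.5844, 0.2155]), np.float64(0.0482365692493247))
```

```bash
cat > m4.py <<'E'
from h import *
np.set_printoptions(precision=3,suppress=True)
def tcp(c,zb,psi,a):  # mould underside centre xy, height -> tcp pose
    R=att(a,psi,1); g=np.array([c[0]-.084*np.cos(psi),c[1]-.084*np.sin(psi),zb+.046])
    return g-R.as_matrix()[:,2]*.003, R.as_euler('xyz')
if __name__=='__main__':
  for a in (28,32,35):
    print(a)
    for c,zb,psi in [((.583,-.0866),.045,.21),((.583,-.0866),.06,.21),((.43,-.119),.06,.21),((.43,-.119),.06,-.1),((.44,.0),.06,0),((.43,.1),.06,.2),((.42,.216),.06,.2),((.42,.216),.037,-.02),((.584,.216),.037,-.02)]:
        p,o=tcp(c,zb,psi,np.radians(a));q=bot.ik(list(p),list(o));print(p,None if q is None else np.array(q))
E
python3 m4.py
```

```text
28
[ 0.499 -0.104  0.094] [-0.42  -0.141  1.98   0.353  0.927 -2.36 ]
[ 0.499 -0.104  0.109] [-0.42  -0.164  1.968  0.344  0.961 -2.345]
[ 0.346 -0.137  0.109] [-0.751 -0.622  2.295  0.425  1.205 -2.632]
[ 0.345 -0.11   0.109] None
[0.355 0.    0.109] None
[0.346 0.083 0.109] None
[0.336 0.199 0.109] [ 0.545 -0.624  2.296 -0.188  1.013 -1.163]
[0.335 0.218 0.086] [ 0.68  -0.466  2.248 -0.367  1.005 -0.728]
[0.499 0.218 0.086] [ 0.444 -0.025  1.889 -0.282  0.853 -0.967]
32
[ 0.499 -0.104  0.094] [-0.444 -0.168  2.024  0.434  0.873 -2.437]
[ 0.499 -0.104  0.109] [-0.444 -0.193  2.012  0.422  0.907 -2.417]
[ 0.346 -0.137  0.109] [-0.799 -0.657  2.334  0.504  1.191 -2.705]
[ 0.345 -0.11   0.109] None
[0.354 0.    0.109] None
[0.346 0.083 0.109] None
[0.336 0.199 0.109] [ 0.565 -0.676  2.345 -0.233  0.958 -1.121]
[0.334 0.218 0.086] [ 0.715 -0.493  2.285 -0.447  0.965 -0.65 ]
[0.498 0.218 0.086] [ 0.46  -0.049  1.933 -0.354  0.783 -0.898]
35
[ 0.499 -0.104  0.093] [-0.462 -0.186  2.056  0.503  0.836 -2.502]
[ 0.499 -0.104  0.108] [-0.462 -0.212  2.045  0.487  0.869 -2.478]
[ 0.346 -0.137  0.108] [-0.836 -0.68   2.362  0.566  1.185 -2.761]
[ 0.345 -0.11   0.108] None
[0.354 0.    0.108] None
[0.346 0.083 0.108] None
[0.336 0.199 0.108] None
[0.334 0.218 0.085] [ 0.742 -0.509  2.312 -0.514  0.937 -0.585]
[0.498 0.218 0.085] [ 0.473 -0.064  1.965 -0.418  0.732 -0.837]
```

```bash
cat > m5.py <<'E'
from m4 import *
for a in (28,33):
  for z in (.06,.10,.14):
    print('a',a,'z',z)
    for y in (-.12,-.06,0.013,.08,.15,.216):
      row=[]
      for psi in np.arange(-1.2,1.21,.2):
        ok='.'
        for cx in (.42,.43,.44,.45,.46):
            p,o=tcp((cx,y),z,psi,np.radians(a));q=bot.ik(list(p),list(o))
            if q is not None: ok='%.2f(%.1f)'%(cx,q[5]);break
        row.append(ok)
      print(y,*row)
E
python3 m5.py
```

```text
a 28 z 0.06
-0.12 0.42(-0.1) 0.42(-0.4) 0.42(-0.7) 0.43(-1.1) 0.44(-1.5) 0.45(-1.9) 0.43(-2.3) 0.42(-2.6) 0.42(-2.9) . . 0.42(2.8) 0.42(2.6)
-0.06 0.42(0.0) 0.42(-0.2) 0.42(-0.5) 0.42(-0.8) 0.45(-1.2) 0.46(-1.6) 0.46(-2.0) 0.44(-2.4) 0.42(-2.7) . . 0.42(2.9) 0.42(2.7)
0.013 0.42(0.2) 0.42(-0.0) 0.42(-0.2) 0.42(-0.5) 0.43(-0.9) 0.45(-1.3) 0.46(-1.7) 0.46(-2.1) 0.44(-2.5) 0.42(-2.8) . . 0.42(2.9)
0.08 0.42(0.3) 0.42(0.1) 0.42(-0.1) 0.42(-0.3) 0.42(-0.6) 0.43(-1.0) 0.45(-1.4) 0.46(-1.8) 0.45(-2.2) 0.43(-2.5) 0.42(-2.8) . .
0.15 0.42(0.4) 0.42(0.3) 0.42(0.1) 0.42(-0.1) 0.42(-0.4) 0.42(-0.7) 0.42(-1.0) 0.44(-1.5) 0.44(-1.9) 0.43(-2.3) 0.42(-2.6) 0.42(-2.9) .
0.216 0.42(0.5) 0.42(0.3) 0.42(0.2) 0.42(-0.0) 0.42(-0.2) 0.42(-0.5) 0.42(-0.8) 0.42(-1.2) 0.42(-1.6) 0.42(-2.0) 0.42(-2.4) 0.42(-2.7) .
a 28 z 0.1
-0.12 0.42(-0.2) 0.42(-0.4) 0.42(-0.7) 0.42(-1.1) 0.42(-1.5) 0.42(-1.9) 0.42(-2.3) 0.42(-2.6) 0.42(-2.9) . . 0.42(2.8) 0.42(2.7)
-0.06 0.42(-0.0) 0.42(-0.3) 0.42(-0.5) 0.42(-0.8) 0.42(-1.2) 0.44(-1.6) 0.43(-2.0) 0.42(-2.4) 0.42(-2.7) 0.45(-2.9) . . 0.42(2.8)
0.013 0.42(0.1) 0.42(-0.1) 0.42
[... 2902 characters left out ...]
42(-2.9) . . 0.42(2.8) 0.42(2.7)
-0.06 0.42(-0.0) 0.42(-0.2) 0.42(-0.5) 0.42(-0.8) 0.44(-1.2) 0.46(-1.6) 0.46(-2.0) 0.43(-2.4) 0.42(-2.7) . . 0.42(2.9) 0.42(2.8)
0.013 0.42(0.1) 0.42(-0.0) 0.42(-0.3) 0.42(-0.5) 0.42(-0.9) 0.45(-1.3) 0.46(-1.7) 0.46(-2.1) 0.43(-2.5) 0.42(-2.8) . . 0.42(2.9)
0.08 0.42(0.3) 0.42(0.1) 0.42(-0.1) 0.42(-0.3) 0.42(-0.6) 0.42(-0.9) 0.45(-1.4) 0.46(-1.8) 0.45(-2.2) 0.42(-2.5) 0.42(-2.8) . .
0.15 0.42(0.4) 0.42(0.2) 0.42(0.1) 0.42(-0.1) 0.42(-0.4) 0.42(-0.7) 0.42(-1.0) 0.43(-1.5) 0.44(-1.9) 0.42(-2.3) 0.42(-2.6) 0.42(-2.9) .
0.216 0.42(0.4) 0.42(0.3) 0.42(0.1) 0.42(-0.0) 0.42(-0.2) 0.42(-0.5) 0.42(-0.8) 0.42(-1.2) 0.42(-1.6) 0.42(-2.0) 0.42(-2.4) 0.42(-2.7) 0.42(-2.9)
```

```bash
cat > g1.py <<'E'
from m4 import *
A=np.radians(30);psi=.21
c=(.5830,-.0870)
p,o=tcp(c,.045,psi,A);z=att(A,psi,1).as_matrix()[:,2]
bot.gripper_to(.06,100)
bot.move_pose(list(p-.12*z),list(o));s=bot.sense();print(s['t'],s['ee_pos'],p-.12*z)
bot.movel(list(p),list(o),.12);s=bot.sense();print(s['t'],s['ee_pos'],p,s['wrist_force'])
bot.gripper_to(0.0,100);s=bot.sense();print(s['t'],s['finger_gap'],s['wrist_force'],s['moment'])
E
python3 g1.py
python3 - <<'E'
from h import *
cv2.imwrite('pics/w2.png',bot.read_camera('wrist'));cv2.imwrite('pics/s2.png',bot.read_camera('side')[80:320,240:560])
E
```

```text
4.6083 [ 0.441 -0.118  0.197] [ 0.441 -0.117  0.198]
5.7583 [ 0.5   -0.105  0.094] [ 0.499 -0.105  0.094] [-0.242 -0.483 -0.509]
6.25 0.012788785240190616 [-5.327 -0.805  5.46 ] [-0.02   0.554  0.02 ]
```

View pics/w2.png

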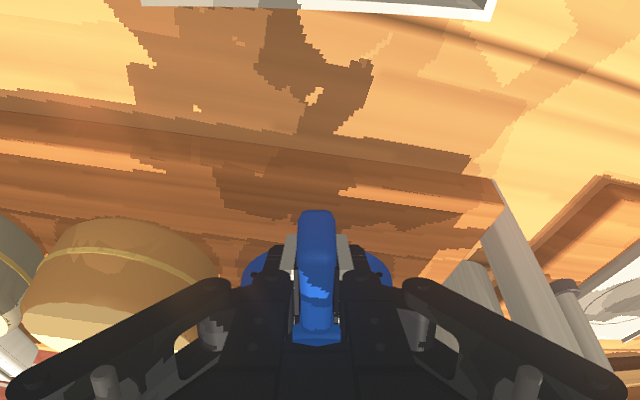

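View pics/s2.png

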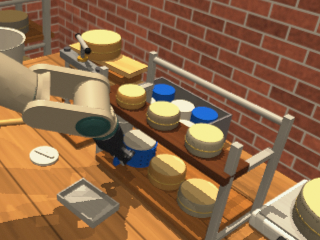

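The handle is held between the pads at about (318,270), with a gap of 12.8 mm. Next I'll lift it and pull it out.

```bash
cat > g2.py <<'E'
from m4 import *
A=np.radians(30);psi=.21;c=np.array((.5830,-.0870))
def go(c,z,psi,v):
    p,o=tcp(c,z,psi,A);bot.movel(list(p),list(o),v);s=bot.sense();print(round(s['t'],2),s['ee_pos']-p,s['wrist_force'],s['moment'],round(s['finger_gap'],4))
if __name__=='__main__':
    go(c,.062,psi,.06)
    go(c-.14*np.array([np.cos(psi),np.sin(psi)]),.066,psi,.12)
E
python3 g2.py
python3 - <<'E'
from h import *
import pickle
pickle.dump(bot.sense(),open('w3.pkl','wb'))
cv2.imwrite('pics/w3.png',bot.read_camera('wrist'));cv2.imwrite('pics/s3.png',cv2.resize(bot.read_camera('side')[140:320,240:480],None,fx=3,fy=3,interpolation=cv2.INTER_CUBIC))
E
```

```text
6.78 [-0.  0. -0.] [-0.629 -0.568 -4.84 ] [-0.217  0.959 -0.046] 0.0126
8.1 [0. 0. 0.] [ 0.397 -0.333 -5.49 ] [-0.172  0.966  0.046] 0.0126
```

View pics/s3.png

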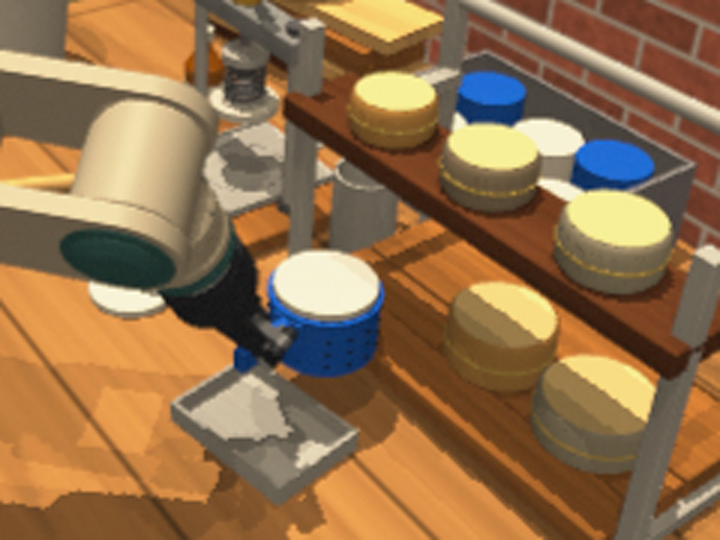

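View pics/w3.png

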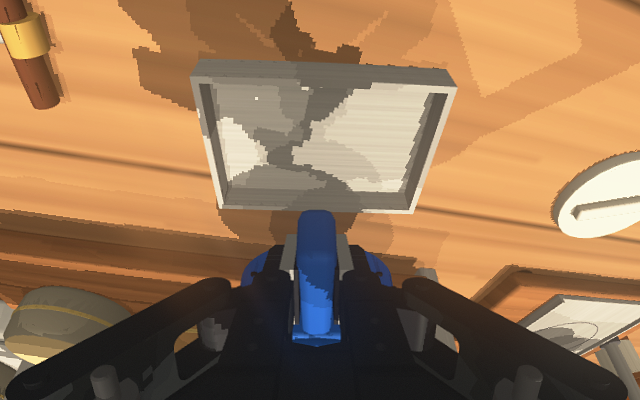

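The mould hangs level outside the rack, and the handle sits in the same place in the gripper as before the lift. Next I'll swing it round the post to the front of the press.

Run:
```python
from g2 import *
go((.447,-.118),.10,-.15,.12)
go((.430,-.11),.10,-.6,.12)
go((.425,.216),.10,-.6,.20)
go((.425,.216),.06,-.02,.15)
import pickle
pickle.dump(bot.sense(),open('w4.pkl','wb'))
for n in('scene','side','wrist'):cv2.imwrite(f'pics/p4_{n}.png',bot.read_camera(n))
crop('pics/p4_scene.png','pics/p4a.png',270,220,170,140,4.5)
crop('pics/p4_side.png','pics/p4b.png',230,100,170,130,4.5)
```

```text
8.92 [-0.  0. -0.] [-0.325  0.639 -4.699] [0.119 1.033 0.046] 0.0128
9.82 [-0. -0. -0.] [ 0.076  0.003 -4.739] [0.536 0.819 0.004] 0.0129
11.61 [ 0.    -0.001  0.   ] [-0.009 -1.457 -4.381] [ 0.559  0.789 -0.001] 0.0127
12.47 [ 0. -0.  0.] [ 0.364 -0.232 -3.926] [ 0.035  0.93  -0.026] 0.0126
```

View pics/p4a.png

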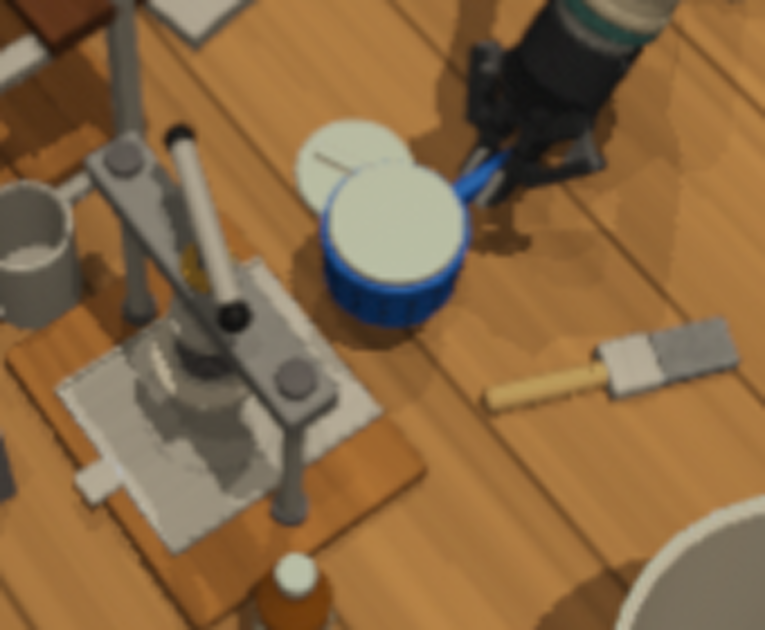

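View pics/p4b.png

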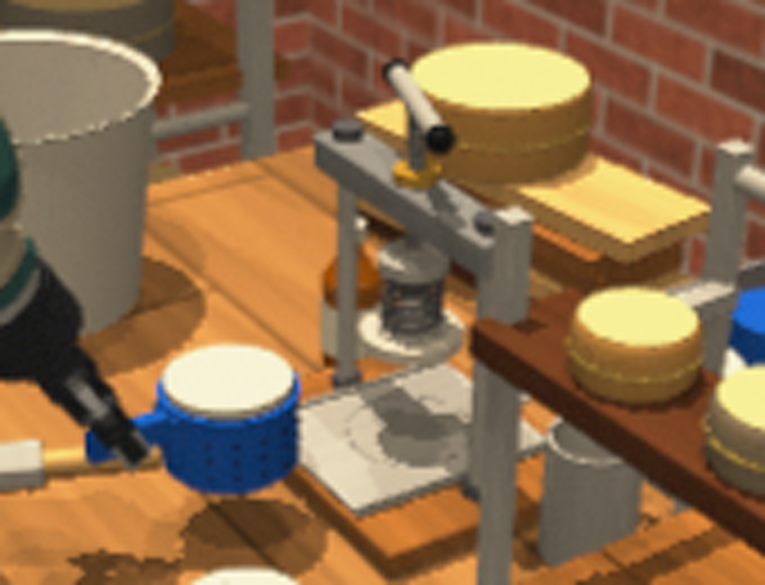

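View pics/p4_wrist.png

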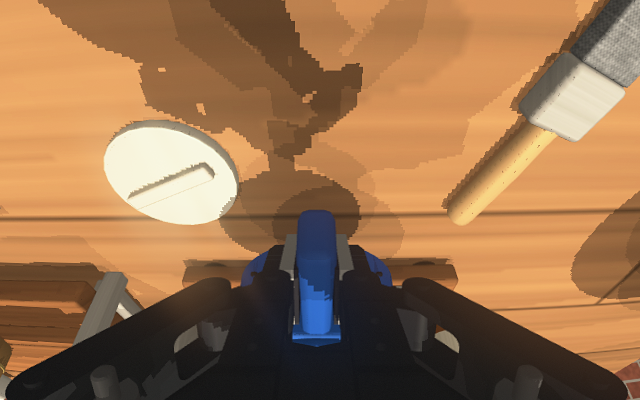

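Run:
```python
from h import *
np.set_printoptions(precision=4,suppress=True)
f=lambda u,v,x0,y0:((u+.5)/4.5-.5+x0,(v+.5)/4.5-.5+y0)
a=f(398,223,270,220);b=f(229,382,230,100)
print('lid',tri([ray('scene',a),ray('side',b)]),onz('scene',a,.132),onz('side',b,.132))
# colour refine
for n in('scene','side'):
    im=cv2.imread(f'pics/p4_{n}.png');hsv=cv2.cvtColor(im,cv2.COLOR_BGR2HSV)
    x,y=(a if n=='scene' else b)
    m=cv2.inRange(hsv,(0,0,130),(179,70,255)); mk=np.zeros_like(m); cv2.circle(mk,(int(x),int(y)),22,255,-1)
    m&=mk; k,l,st,ce=cv2.connectedComponentsWithStats(m); i=l[int(y),int(x)]
    print(n,(x,y),ce[i],st[i])
for bp in [(438,138),(397,70)]: print('ball side',f(*bp,230,100))
A=f(180,137,270,220),f(232,318,270,220);B=f(438,138,230,100),f(397,70,230,100)
for x,y in zip(A,B): print(tri([ray('scene',x),ray('side',y)]))
print('seat side',onz('side',f(405,431,230,100),.032))
```

```text
lid (array([0.4253, 0.2168, 0.1266]), [np.float64(0.0013044448186105952), np.float64(0.0013044448186107403)]) [0.4263 0.2195 0.132 ] [0.422  0.2078 0.132 ]
scene (358.05555555555554, 269.1666666666667) [355.364  265.9105] [337 248  36  35 838]
side (280.5, 184.5) [280.232  184.1492] [265 177  32  16 362]
ball side (326.94444444444446, 130.27777777777777)
ball side (317.8333333333333, 115.16666666666667)
(array([0.5631, 0.1592, 0.3038]), [np.float64(6.608230980996002e-05), np.float64(6.608230980986266e-05)])
(array([0.6083, 0.2769, 0.3044]), [np.float64(0.00014692464542868063), np.float64(0.0001469246454287596)])
seat side [0.5812 0.2172 0.032 ]
```

Run:
```python
from g2 import *
go((.425,.2168),.0365,-.02,.1)
for x in (.50,.55,.5845): go((x,.2168),.0365,-.02,.1)
cv2.imwrite('pics/p5.png',bot.read_camera('side'))
crop('pics/p5.png','pics/p5b.png',270,100,120,130,4.6)
```

```text
13.01 [-0. -0. -0.] [-0.296  0.49  -4.552] [ 0.049  0.947 -0.034] 0.0127
13.91 [-0. -0. -0.] [ 0.235 -0.055 -5.38 ] [0.006 0.99  0.007] 0.0125
14.56 [-0.001 -0.    -0.   ] [ 0.406 -0.391 -4.498] [ 0.036  1.069 -0.052] 0.0124
15.05 [-0.001 -0.    -0.   ] [-0.273  0.147 -4.212] [-0.006  0.982 -0.047] 0.0127
```

View pics/p5b.png

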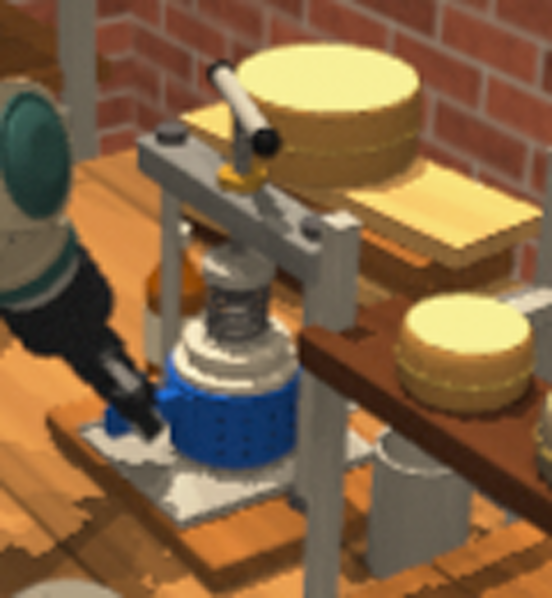

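The mould sits concentric under the plate at about (236,355), with clear air above it. Now I'll lower it until it touches.

Run:
```python
from g2 import *
z=.0365
while z>.0285:
    z-=.001; go((.5845,.2168),z,-.02,.02)
    s=bot.sense()
    if s['wrist_force'][2]>-2.0: break
print('z',z)
```

```text
15.35 [-0.  0. -0.] [-0.312  0.294 -4.092] [0.031 0.982 0.065] 0.0126
15.6 [-0. -0. -0.] [-0.552  0.709 -4.769] [0.005 0.96  0.003] 0.0126
15.85 [-0. -0. -0.] [ 0.13   0.328 -5.479] [ 0.019  0.967 -0.018] 0.0124
16.1 [0. 0. 0.] [-0.504 -0.496 -2.813] [-0.044  0.711  0.007] 0.013
16.35 [0.001 0.    0.001] [-4.57  -0.644  3.601] [-0.246  0.686 -0.189] 0.0125
z 0.03149999999999999
```

Run:
```python
from g2 import *
bot.gripper_to(.05); s=bot.sense();print(s['t'],s['wrist_force'],s['finger_gap'])
p,o=tcp((.5845,.2168),.032,-.02,A);z=att(A,-.02,1).as_matrix()[:,2]
bot.movel(list(p-.10*z),list(o),.15)
print(bot.sense()['t'],bot.sense()['wrist_force'])
c=np.array([.5848,.217])
yaw=1.208+np.pi
o2=[np.pi,0,yaw]
for P in ([.43,.2,.43],[*c,.42],[*c,.31],[*c,.29]):
    q=bot.ik(P,o2);print(q)
bot.move_pose([.40,.18,.42],o2);print(bot.sense()['t'],bot.sense()['joints'])
bot.movel([*c,.42],o2,.2)
s=bot.sense();print(s['t'],s['joints'])
import pickle;pickle.dump(s,open('w6.pkl','wb'))
cv2.imwrite('pics/w6.png',bot.read_camera('wrist'));cv2.imwrite('pics/p6.png',bot.read_camera('side'))
crop('pics/p6.png','pics/p6b.png',270,100,120,130,4.6)
```

```text
16.7917 [-0.373 -0.217  0.35 ] 0.04984617845398703
17.6083 [-0.575  0.434 -0.343]
[ 0.357 -0.051  1.153  0.     2.04  -2.421]
[ 0.296  0.398  0.669  0.     2.075 -2.483]
[ 0.296  0.335  0.969  0.     1.838 -2.483]
[ 0.296  0.333  1.011  0.     1.798 -2.483]
18.95 [ 0.339 -0.156  1.273 -0.     2.026 -2.439]
20.0417 [ 0.296  0.397  0.67  -0.     2.075 -2.483]
```

View pics/w6.png

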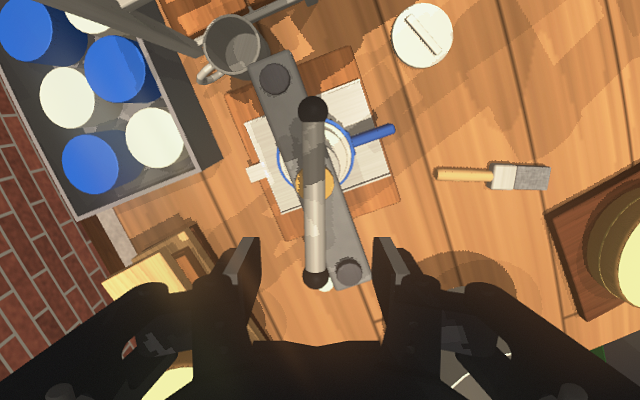

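View pics/p6b.png

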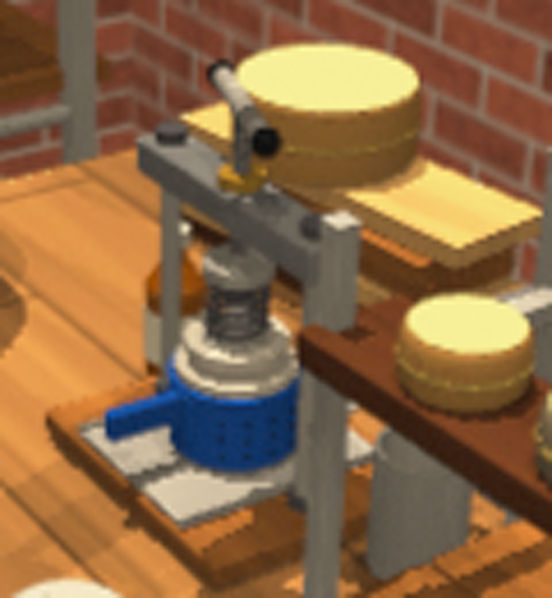

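```bash
python3 - <<'E'
from h import *
import pickle
np.set_printoptions(precision=4,suppress=True)
s=pickle.load(open('w6.pkl','rb'))
im=cv2.imread('pics/w6.png');g=cv2.cvtColor(im,cv2.COLOR_BGR2GRAY)
C=[]
for x,y in((314,110),(315,277)):
    m=(g[y-22:y+22,x-22:x+22]<45).astype(np.uint8);n,l,st,ce=cv2.connectedComponentsWithStats(m);i=l[22,22];print(st[i],ce[i]+[x-22,y-22]);C.append(ce[i]+[x-22,y-22])
for z in(.302,.304,.306,.308):
    a,b=[onz('wrist',c,z,s) for c in C];d=a-b;print(z,a,b,(a+b)/2,np.linalg.norm(d),np.degrees(np.arctan2(d[1],d[0])))
f=lambda u,v,k,x0,y0:((u+.5)/k-.5+x0,(v+.5)/k-.5+y0)
S=[f(265,141,4.6,270,100),f(219,70,4.6,270,100)]
T=[f(180,137,4.5,270,220),f(232,318,4.5,270,220)]
for i in range(2): print(tri([ray('wrist',C[i],s),ray('side',S[i]),ray('scene',T[i])]))
E
python3 - <<'E'
import sys;sys.path.insert(0,'.')
from h import *
crop('pics/w6.png','pics/w6b.png',220,30,200,270,2.2)
E
```

```text
[   0    0   44   44 1561] [314.2351 110.1621]
[   0    0   44   44 1927] [314.5029 276.5148]
0.302 [0.5635 0.1591 0.302 ] [0.6083 0.277  0.302 ] [0.5859 0.218  0.302 ] 0.12612692878159337 -110.78611937377087
0.304 [0.5635 0.1591 0.304 ] [0.6079 0.276  0.304 ] [0.5857 0.2175 0.304 ] 0.12506985613446764 -110.7861193737709
0.306 [0.5635 0.159  0.306 ] [0.6075 0.275  0.306 ] [0.5855 0.217  0.306 ] 0.12401278348734189 -110.78611937377087
0.308 [0.5635 0.159  0.308 ] [0.6071 0.274  0.308 ] [0.5853 0.2165 0.308 ] 0.12295571084021611 -110.7861193737709
(array([0.5635, 0.159 , 0.3038]), [np.float64(4.8519556723666314e-05), np.float64(0.0003448778828749282), np.float64(0.00035675750193241466)])
(array([0.6076, 0.2769, 0.3049]), [np.float64(0.0012489559199865261), np.float64(0.0017778247341768507), np.float64(0.00095130099151418)])
```

View pics/w6b.png

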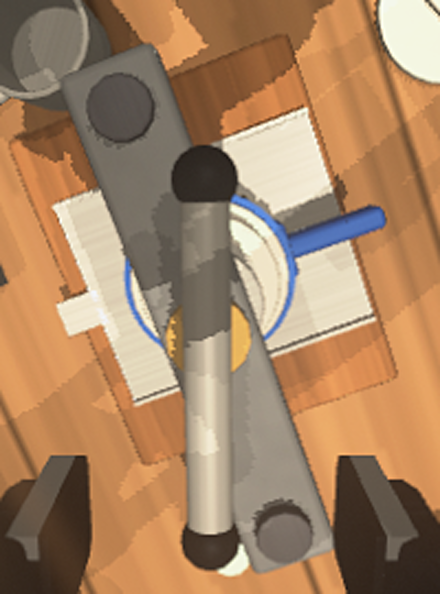

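Run:
```python
from h import *
import pickle
np.set_printoptions(precision=4,suppress=True)
s=pickle.load(open('w6.pkl','rb'))
C=[(313.2,110.5),(315.7,273.5)]
for z in(.304,.306):
    a,b=[onz('wrist',c,z,s) for c in C];d=b-a;print(z,(a+b)/2,np.linalg.norm(d),np.arctan2(d[1],d[0]))
f=lambda u,v,k,x0,y0:((u+.5)/k-.5+x0,(v+.5)/k-.5+y0)
S=[f(265,141,4.6,270,100),f(219,70,4.6,270,100)]
for i in range(2): print(tri([ray('wrist',C[i],s),ray('side',S[i])]))
```

```text
0.304 [0.5852 0.2164 0.304 ] 0.12225468885332032 1.2213701674232267
0.306 [0.585  0.2159 0.306 ] 0.12122140959991837 1.2213701674232273
(array([0.5641, 0.1591, 0.3036]), [np.float64(0.00014479374649865507), np.float64(0.0001447937464986387)])
(array([0.6045, 0.273 , 0.3074]), [np.float64(0.0012283790655625369), np.float64(0.0012283790655625894)])
```

Run:
```python
from h import *
np.set_printoptions(precision=3,suppress=True)
c=np.array([.585,.2165]);yaw=1.216+np.pi;o=[np.pi,0,yaw]
bot.gripper_to(.06,60)
bot.movel([*c,.3105],o,.12);s=bot.sense();print(s['t'],s['wrist_force'],s['moment'])
bot.gripper_to(0,60);s=bot.sense();print(s['t'],s['finger_gap'],s['wrist_force'],s['moment'],s['effort'][5],s['ee_pos'])
```

```text
21.475 [-0.904 -0.96  -0.051] [-0.075 -0.024  0.024]
21.9583 0.013972752410734595 [6.142 0.19  2.226] [-0.144 -0.888  0.075] 0.08223705226555467 [0.586 0.216 0.311]
```

```bash
cat > turn.py <<'E'
from h import *
import sys,json
np.set_printoptions(precision=3,suppress=True)
c=np.array([.585,.2165]);z0=.3105
def turn(f0,f1,step=.3,w=1.0):
    f=f0
    while f<f1-1e-6:
        f=min(f+step,f1)
        bot.movel([*c,z0-.00382*f],[np.pi,0,1.216+np.pi-f],.00382*w)
        M=[];E=[];F=[]
        for _ in range(4):
            s=bot.sense();M.append(s['moment'][2]);E.append(s['effort'][5]);F.append(s['wrist_force']);bot.dwell(.01)
        print('%.2f t%.2f mz %.3f±%.3f e6 %.4f'%(f,s['t'],np.mean(M),np.std(M),np.mean(E)),np.mean(F,0),'j6 %.2f'%s['joints'][5])
if __name__=='__main__': turn(float(sys.argv[1]),float(sys.argv[2]),float(sys.argv[3]))
E
python3 turn.py 0 1.2 .3
```

```text
0.30 t22.43 mz -0.215±0.008 e6 -0.1220 [5.399 0.205 2.562] j6 -2.19
0.60 t22.92 mz -0.187±0.022 e6 -0.1281 [5.442 0.549 3.164] j6 -1.90
0.90 t23.40 mz -0.188±0.009 e6 -0.1114 [5.215 1.211 3.747] j6 -1.60
1.20 t23.88 mz -0.153±0.014 e6 -0.0877 [4.994 2.289 3.843] j6 -1.30
```

Run:
```python
from turn import *
turn(1.2,1.4,.1,.15)
turn(1.4,1.5,.02,.1)
cv2.imwrite('pics/w7.png',bot.read_camera('wrist'));cv2.imwrite('pics/p7.png',bot.read_camera('side'))
crop('pics/p7.png','pics/p7b.png',270,100,120,130,4.6)
```

```text
1.30 t24.19 mz -0.181±0.020 e6 -0.0333 [5.347 3.194 3.832] j6 -1.20
1.40 t24.50 mz -0.146±0.019 e6 -0.0326 [5.491 3.223 3.975] j6 -1.10
1.42 t24.78 mz 0.034±0.038 e6 0.0542 [5.096 3.018 4.023] j6 -1.08
1.44 t25.07 mz 0.027±0.024 e6 0.0615 [5.388 3.29  3.698] j6 -1.06
1.46 t25.35 mz 0.033±0.009 e6 0.0620 [5.27  2.795 3.264] j6 -1.04
1.48 t25.63 mz 0.023±0.020 e6 0.0621 [5.081 2.827 3.64 ] j6 -1.02
1.50 t25.92 mz 0.023±0.027 e6 0.0623 [5.112 3.02  3.61 ] j6 -1.00
```

View pics/w7.png

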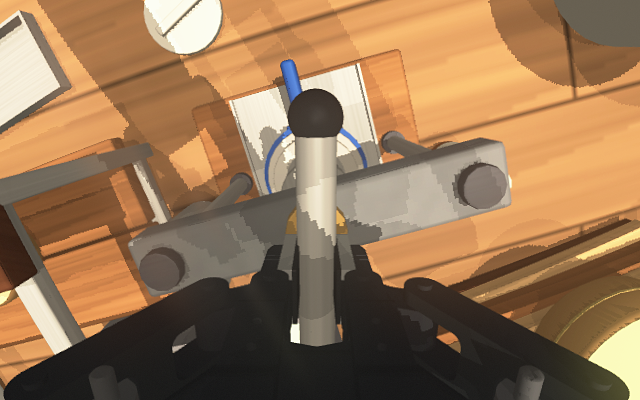

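View pics/p7b.png

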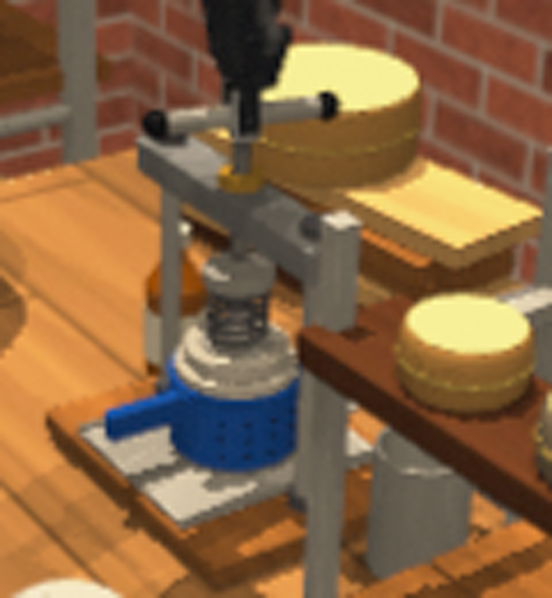

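Run:
```python
from turn import *
turn(1.5,3.9,.3,1.0)
print(bot.sense()['joints'])
cv2.imwrite('pics/w8.png',bot.read_camera('wrist'));cv2.imwrite('pics/p8.png',bot.read_camera('side'))
crop('pics/p8.png','pics/p8b.png',270,100,120,130,4.6)
```

```text
1.80 t26.50 mz -0.157±0.016 e6 -0.0833 [5.791 3.881 3.323] j6 -0.70
2.10 t26.98 mz -0.160±0.019 e6 -0.0845 [7.371 5.374 3.376] j6 -0.40
2.40 t27.47 mz -0.127±0.024 e6 -0.0706 [7.974 5.222 2.679] j6 -0.10
2.70 t27.95 mz -0.140±0.038 e6 -0.0569 [9.563 6.341 2.623] j6 0.20
3.00 t28.43 mz -0.060±0.035 e6 -0.0204 [11.552  6.751  2.524] j6 0.50
3.30 t28.92 mz -0.045±0.014 e6 0.0233 [12.359  5.735  2.402] j6 0.80
3.60 t29.40 mz -0.013±0.037 e6 0.0564 [13.846  5.436  2.621] j6 1.10
3.90 t29.88 mz 0.019±0.029 e6 0.0836 [14.047  4.881  2.519] j6 1.40
[0.296 0.333 0.997 0.001 1.805 1.402]
```

View pics/w8.png

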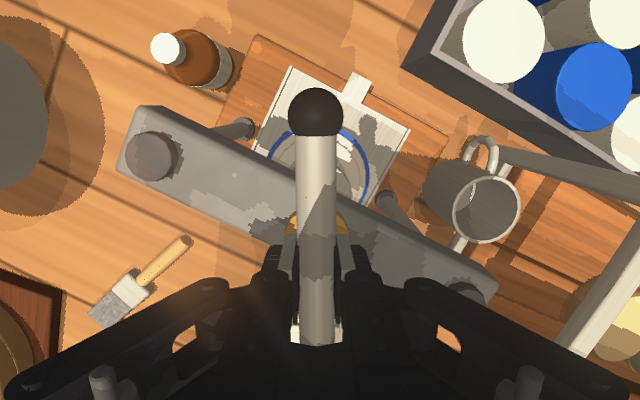

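View pics/p8b.png

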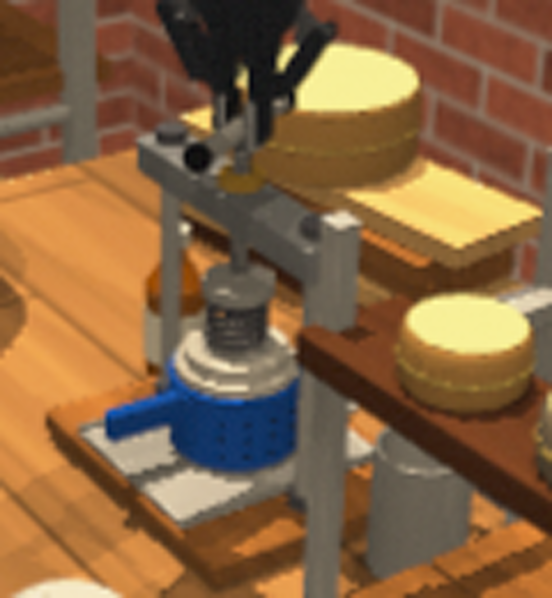

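Run:
```python
from turn import *
turn(3.9,4.2,.3,1.0)
s=bot.sense();print(s['joints'],s['ee_pos'],s['tcp_rot'])
bot.gripper_to(.05);s=bot.sense();print(s['t'],s['wrist_force'],s['moment'],s['effort'][5])
bot.movel([*c,.36],None,.15)
bot.gripper_to(0,20);s=bot.sense();print(s['t'],s['finger_gap'],s['wrist_force'])
import pickle;pickle.dump(s,open('w9.pkl','wb'))
for n in('wrist','side','scene'):cv2.imwrite(f'pics/p9_{n}.png',bot.read_camera(n))
crop('pics/p9_side.png','pics/p9b.png',270,100,120,130,4.6)
crop('pics/p9_scene.png','pics/p9a.png',270,220,120,130,4.6)
```

```text
4.20 t30.47 mz 0.022±0.033 e6 0.1072 [14.65   4.291  2.279] j6 1.70
[0.295 0.333 1.    0.    1.802 1.702] [0.587 0.217 0.295] [-3.14  -0.006  0.164]
30.9083 [-0.609  0.195 -0.1  ] [-0.     0.015  0.011] -0.024469282943755388
32.025 -0.00011804430214574755 [-0.333 -0.179  1.156]
```

View pics/p9_wrist.png

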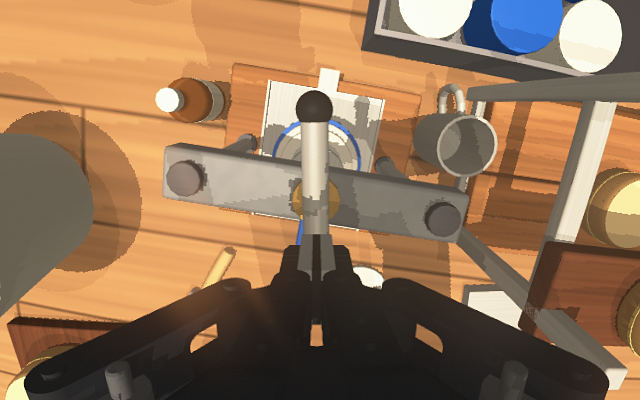

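View pics/p9b.png

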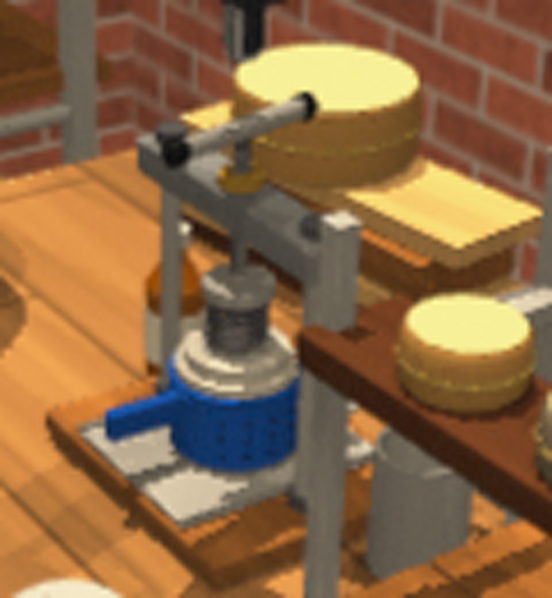

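View pics/p9a.png

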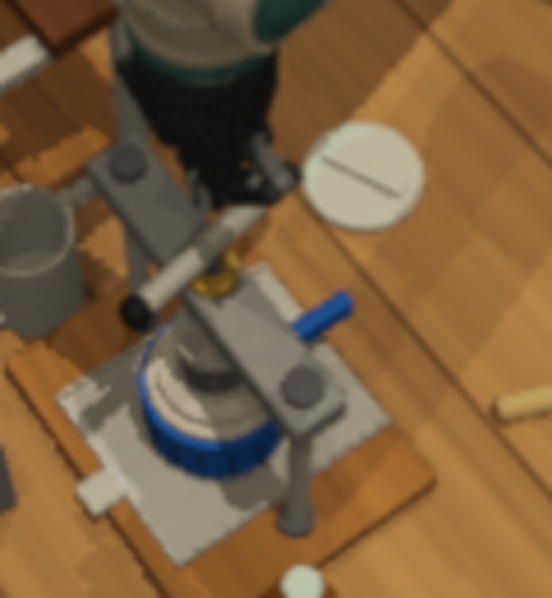

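```bash
cat > probe.py <<'E'
from turn import *
def probe(xy,o,zs,zmin,dz=.0005):
    bot.movel([*xy,zs],o,.1)
    f0=np.mean([bot.sense()['wrist_force'][2] for _ in range(3)]);z=zs
    while z>zmin:
        z-=dz;bot.movel([*xy,z],o,.012)
        s=bot.sense();d=s['wrist_force'][2]-f0
        if abs(d)>1.5: print('%.4f'%z,'act %.4f'%s['ee_pos'][2],'dF %.2f'%d,'t %.2f'%s['t'])
        if abs(d)>6: break
    print('end',z,bot.sense()['t']); bot.movel([*xy,z+.03],o,.15); return z
E
python3 - <<'E'
from probe import *
probe([.586,.2165],[np.pi,0,.164],.324,.312)
E
```

```text
0.3215 act 0.3214 dF -1.86 t 33.93
0.3175 act 0.3175 dF -1.69 t 35.93
0.3160 act 0.3167 dF 3.31 t 36.68
0.3155 act 0.3167 dF 6.30 t 36.93
end 0.3155 36.9333
```

Run:
```python
from probe import *
o=[np.pi,0,1.735]
bot.movel([.586,.2165,.35],None,.2)
bot.movel([.5835,.163,.33],o,.1)
probe([.5835,.163],o,.271,.260,.0007)
print(bot.sense()['t'])
```

```text
0.2661 act 0.2670 dF 5.07 t 41.75
0.2654 act 0.2671 dF 7.34 t 42.00
end 0.2654000000000002 42.0
42.35
```

The two probes agree: beam top at 0.245 and bar centre at 0.2866. That gives a handle angle of about 6.1 rad. The bar's angle and the torque rise (contact near 2.1 rad of my turning) say the same. The squeeze is then about 7.9 mm, so I'll ease back about 0.5 rad.

Run:
```python
from h import *
np.set_printoptions(precision=3,suppress=True)
c=[.586,.2167]
bot.movel([.5835,.163,.345],None,.2)
bot.gripper_to(.05,60)
bot.movel([*c,.345],[np.pi,0,.164],.06)
bot.movel([*c,.2935],[np.pi,0,.164],.15);s=bot.sense();print(s['t'],s['wrist_force'])
bot.gripper_to(0,60);s=bot.sense();print(s['t'],s['finger_gap'],s['wrist_force'],s['moment'])
bot.movel([*c,.2935+.0019],[np.pi,0,.164+.50],.003);s=bot.sense();print(s['t'],s['ee_pos'],s['tcp_rot'],s['wrist_force'],s['moment'])
bot.dwell(.2)
bot.gripper_to(.05);s=bot.sense();print(s['t'],s['wrist_force'])
bot.movel([*c,.35],None,.15);bot.gripper_to(0,20)
for n in('wrist','side','scene'):cv2.imwrite(f'pics/p10_{n}.png',bot.read_camera(n))
crop('pics/p10_side.png','pics/p10b.png',270,100,120,130,4.6)
print(bot.sense()['t'])
```

```text
45.5 [-0.248  0.16   0.706]
45.9167 0.014008751123478507 [-0.263  1.769  5.527] [0.24  0.004 0.074]
46.7 [0.586 0.217 0.297] [ 3.141 -0.003  0.664] [0.223 1.679 5.851] [ 0.339  0.044 -0.038]
47.3333 [-1.25  -0.316  0.672]
48.5333
```

View pics/p10b.png

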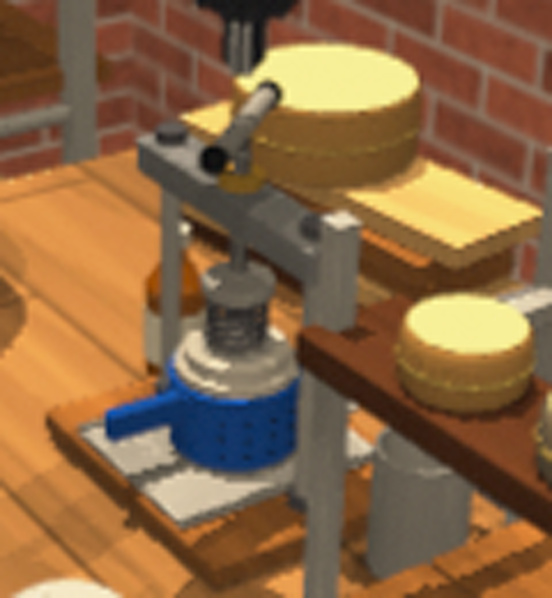

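View pics/p10_wrist.png

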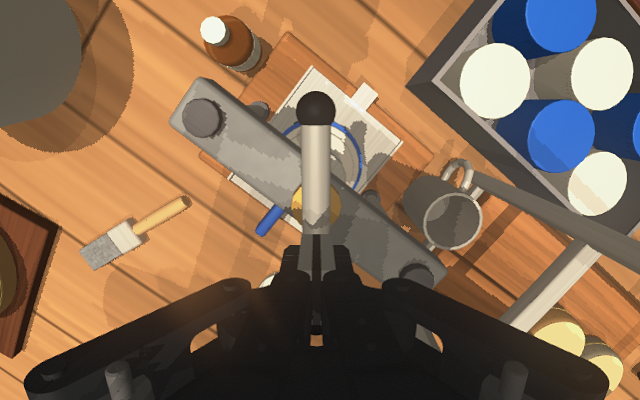

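Run:
```python
from probe import *
probe([.586,.2167],[np.pi,0,.664],.3215,.314)
bot.movel([.47,.2,.40],None,.2)
s=bot.sense();print(s['t'],s['wrist_force'])
cv2.imwrite('pics/p11_scene.png',bot.read_camera('scene'))
```

```text
0.3180 act 0.3186 dF 2.84 t 50.72
0.3175 act 0.3185 dF 6.22 t 50.97
end 0.3175 50.9667
52.1083 [ 0.806  0.583 -0.333]
```

View pics/p11_scene.png

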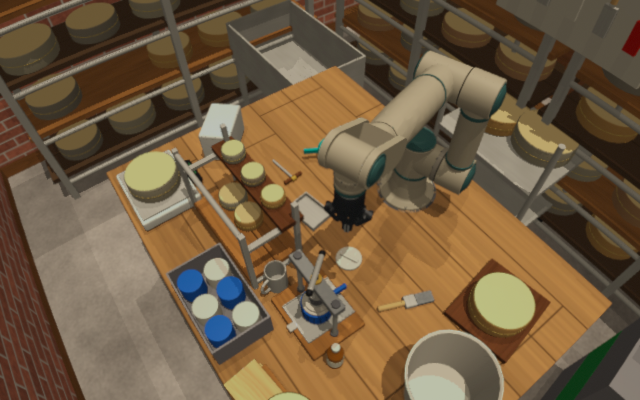

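The last probe found the bar centre at 0.2885, which was the target. The scene view shows the mould under the plate at (318,308), the bystanders where they were, and the arm clear. I'm handing the job in.

```bash
python3 -c "
from plant import bot
print(bot.close_job(),bot.sense()['t'])"
```

```text
the job is handed in; nothing more can be done
the job is handed in; nothing more can be done
```

The blue mould now stands upright under the press plate. By my estimate the spring is squeezed about 6 mm. I handed the job in at about 52 s, with the arm clear of everything.

- **Moving the mould:** I gripped it by its handle with the gripper leaning back 30°, drew it out level and carried it round the rack post. I then set it on the tray at (0.5845, 0.2168) and let go. The side view showed it concentric with the plate just before I lowered it.
- **Turning the handle:** I turned it clockwise about 4.2 rad in one grip, which went too far: about 7.9 mm of squeeze, still well short of solid. I then eased it back 0.5 rad, so the last movement was anticlockwise.
- **Final check:** touching the bar with the fingertips put its centre at 0.2885 m. That means a handle angle of about 5.6 rad, 1.57 rad (a quarter turn) past contact. The fingertip length was checked against the known height of the cross beam.
- **Other objects:** the last scene picture showed nothing else moved, by eye.

**Checks that disagreed:** my first estimates of the bar's height from the cameras were 2 to 4 mm too high. They led me to expect contact later than it came, and that caused the overshoot. I relied on the fingertip touch, which agreed with the bar's angle (taking the bar to lie along the press's x axis at handle 0) and with the torque rise. The torque was only readable at stops and was noisy, and the squeeze is inferred rather than measured directly.

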